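Hold the ticket clip open on the tart sign

TASK

The fruit tarts are going out and their sign needs its order ticket. Move the green sign from the rack into the slot of the dark empty sign base, upright, fully down and in the middle; then take the red spring clip off the rim of the berry tub by its handles, squeeze it wide open and bring it down over the middle of the sign's top edge, so that the edge is well inside the gaping jaws and neither jaw touches the sign. Finish while still holding the clip squeezed open like that, ready for the ticket to be slipped in; leave the white sign, the sauce bottle, the ramekin and the spoon where they are.

Things in the scene. Friction and masses are not known exactly. Their poses are not given: they have to be found in the camera images.
- sign: the green menu sign, a rigid upright board with a pale wooden frame and a green panel on both faces, 9 mm thick (its x axis, the direction to pinch it), 80 mm wide (y) and 110 mm high (z), about 70 g; its origin is the centre of its lower edge. It stands loose in the groove of the rack, with its lower edge 10 mm above the table and 20 mm deep in the groove
- sign_top (a point): centre of the green sign's top edge, 110 mm above its origin; the sign's axes
- white_sign: the other sign in the rack, the same shape with a white panel, to be left alone; origin at the centre of its lower edge. The signs' centres are 100 mm apart along the rack, either one at either end
- rack: fixed storage rack, a medium-brown wooden block 50 mm (x) by 210 mm (y) by 30 mm high, with a groove 11 mm wide and 20 mm deep along its whole length (y) in which both signs stand end to end; origin at the centre of its underside, on the table
- base: the sign base, fixed, a dark wooden block 60 mm (x) by 120 mm (y) by 35 mm high with one empty groove along y, open at both ends, 11 mm wide and 25 mm deep, its mouth chamfered 3 mm; origin at the centre of its underside, on the table
- base_slot (a point): centre of the floor of that groove, 10 mm above the table and 25 mm below the top of the base; y runs along the groove. The centre of the sign's lower edge belongs here, with the sign's y along the groove (either way round)
- tub: fixed white plastic tub of blueberries, open on top, 150 by 150 mm, 100 mm high, walls 4 mm thick, berries up to about 75 mm; origin at the centre of its underside; the clip is parked on the rim of its wall on the -x side
- clip: red spring clip of the bag-clip kind, 40 g: two levers 32 mm wide (y) on a pin with a steel coil spring. Origin on the pin, midway between the levers; z runs from the jaws to the handles, x across the jaws. At the start it is clamped jaws down on the tub's wall (-x side), the pin 16 mm above the rim and 116 mm above the table, the handles standing up. The jaws hang 36 mm below the pin
- clip_grip (a point): on the clip's z axis 24 mm above the pin, midway between the handles at the height to pinch them (along x). Outer faces of the handles: parked, about 22 mm apart beside the pin, spreading to 44 mm at their ends, 42 mm above the pin; squeezed to the stop, parallel, 20 mm apart. The squeeze starts at about 3 N a handle near their ends and needs about 10 N at the stop; a grip of 20 to 30 N holds it there
- clip_far (a joint): angle of the clip's +x lever against the coil spring: 0 as parked on the 4 mm wall, growing as the handles are squeezed and the jaws spread, 0.275 rad at the firm stop; springs shut to -0.05 when let go
- clip_near (a joint): the same for the clip's -x lever
- clip_far_tip (a point): inner edge of the +x jaw's tip. The two tips are 4 mm apart as parked; at the stop they are 23 mm apart and 34 mm below the pin, and the gap between the jaws is at least 15 mm up to 8 mm below the pin
- clip_near_tip (a point): inner edge of the -x jaw's tip
- bottle: red sauce squeeze bottle with a white nozzle, 56 mm across, 185 mm high, to be left alone; origin at the centre of its underside
- ramekin: small white ramekin, 84 mm across, 45 mm high, to be left alone; origin at the centre of its underside
- spoon: steel spoon 170 mm long lying on the table, to be left alone; origin at its underside near the middle
There are look-alikes about, which are no part of the job. Of the things like the tub, leave any that is yellow; of the rest the larger one is meant.

How it is judged:
By the outcome, as a careful person would: the job done as asked, in the order asked, and still so for the second after the job is handed in, while the arm keeps its last pose, push and grip.
It also fails if it takes over 58 s, if anything falls off the work surface, if the arm or the gripper's body presses on something with over 40 N, if the wrist force passes 120 N, or if a joint passes its speed limit or range.

ROBOT

A 7-joint arm with a two-finger parallel gripper is mounted at the origin on the work surface. World frame = base frame: x ahead of the robot, y to its left, z up, the work surface at z = 0. Lengths are in m, angles in rad, forces in N, time in s.
With the tool pointing down it reaches from about 0.425 to 0.875 m from the base axis. Payload 4.7 kg.
Tool frame: the origin (TCP) lies midway between the tips of the shut fingers; the grasp point (between the pads) lies 19 mm behind it; x points along the fingers, z is the direction in which the jaws open and shut, and the axes are right-handed (so a half turn about x gives the same grasp; the last joint's range is limited). The gripper opens to 87 mm and grips with 3 to 60 N. Pads are 19 mm wide; open, the fingers measure 117 mm over their backs; the gripper's body (75 mm by 190 mm) begins 51 mm behind the grasp point.
Start: joints at [-1.208, 0.321, -0.07, 1.45, 0.023, 1.371, -0.057], TCP at [0.222, 0.611, 0.223] pointing down, gripper open.
Joint ranges: [-2.86, 2.86], [-0.3, 2.09], [-1.38, 1.24], [0.06, 2.45], [-1.56, 4.7], [0.09, 2.05], [-2.69, 2.69]. Speed limits (rad/s): [2.57, 2.57, 3.14, 3.14, 3.14, 3.14, 3.14].

INTERFACE

Orientations are given as a rotation vector (axis times angle).
In Python, from bench import ctrl, vision, close_job gives the robot as it stands. The module is installed in compiled form; this text tells all that it offers.
- The arm moves only by the tool servo_tool, never from a script. Its argument "commands" is a list that holds one entry, the list of rows, each a list of 7 numbers: the turn, a rotation vector about the tool's x, y, z in degrees, then the shift along the tool's x, y, z in mm, then the finger opening in mm, from 0 to 87. In form: [[[wx, wy, wz, x, y, z, grip], ...]]. A call has 1 to 5 rows; each row is the pose to reach, as a shift and turn from the pose commanded when the call began, along the tool's axes at that moment; what a row does not reach only later rows make up. A row lasts 1/8 s, in which the tool goes at most 62.5 mm and 10.7 degrees, less where a joint would pass 70% of its speed; a pose out of reach is approached as far as the arm can. A call with a gripper value outside its range is refused whole. The fingers move at their own pace and stop on an object; "newtons" is the grip in N (left out, the last holds). Time passes only in rows, so rows that repeat a pose let the fingers close. It gives the time, the measured TCP pose, the force and the opening at its end, in the units of the state.
- ctrl.get_state(): the state, without advancing time (a new reading comes with each control period).
- vision.get_image(name): name is "side" or "top"; returns the picture (400x640x3 uint8, red, green, blue); there is no depth.
- vision.camera_info(name): a dict with "fov_y" (degrees; the focal length in pixels is half the picture's height over the tangent of half this angle, whatever the lens; pixels are square), "cx", "cy" (the principal point, pixels), "pose" (4x4, takes a point from camera to world coordinates). Camera axes: x right, y down, z forward; pixel columns grow to the right and rows downward; lengths in m; the calibration is good to about 2 mm. A picture is of the moment at which its call begins. camera_info takes no time and is no camera call.
- close_job(): hands the job in, once; it reports no verdict.
The state is a dict: "time": time; "joint_positions": joint angles; "qd": joint speeds; "joint_torque": joint torques, N m; "position": TCP position; "tool_rot": TCP orientation; "ft_force": force on the tool from outside, world axes, zero at the start; "torque": the same for the moment, N m; "grip_width": opening from 0.0 (shut) to 1.0 (fully open).
Only numpy, scipy, OpenCV 4.12 (cv2) and the standard library are available. Lean on these libraries where they do the work, as an engineer would, in place of code of your own. Each camera call takes 0.05 s, during which the arm holds its last target. There are 200 camera calls.

## Working session

There is one attempt and no reset: what is moved stays moved. The work goes in short steps, Python scripts to look and compute and a tool call to move; the robot and the scene stay as the last step left them, time stands still between calls to the robot, and variables do not carry over. Pictures are saved under pics/ and viewed, about 8 in all and at most 12, crops included, and the job is handed in when it is done.

Besides the shell and the picture viewer there is one more tool, called after "Call:" as name(argument=value, ...) on one line, values as JSON. servo_tool: Moves the arm, as the interface text tells. Its arguments: {"type":"object","properties":{"commands":{"type":"array"},"newtons":{"type":"number"}},"required":["commands"]}

```bash
mkdir -p pics
python3 - <<'E'
from bench import ctrl, vision
import cv2,numpy as np
for n in ("side","top"):
    im=vision.get_image(n); cv2.imwrite(f"pics/{n}0.png",im[:,:,::-1])
    i=vision.camera_info(n); print(n,i["fov_y"],i["cx"],i["cy"],np.round(i["pose"],4).tolist(), [k for k in i])
print(ctrl.get_state())
E
```

```text
side 49.78177595371114 321.2399327511175 198.3198685588337 [[0.8757, -0.308, 0.3718, 0.124], [-0.4823, -0.5237, 0.7023, -0.7153], [-0.0216, -0.7943, -0.6071, 0.7285], [0.0, 0.0, 0.0, 1.0]] ['fov_y', 'cx', 'cy', 'pose']
top 50.798156105985115 317.4554396483201 195.5707524894343 [[0.0438, -0.9777, 0.2052, 0.2955], [-0.999, -0.0423, 0.0118, 0.0197], [-0.0029, -0.2055, -0.9786, 1.1652], [0.0, 0.0, 0.0, 1.0]] ['fov_y', 'cx', 'cy', 'pose']
{'time': 0.1, 'joint_positions': array([-1.20793059,  0.32177816, -0.07006159,  1.4515336 ,  0.02257872,
        1.37078021, -0.05688181]), 'qd': array([ 1.14428376e-03, -2.02399508e-03, -1.79245223e-03, -2.66073293e-03,
       -1.20380508e-03,  4.63506390e-04,  5.95239962e-05]), 'joint_torque': array([ 6.60577734e-05, -4.92573631e+01, -4.05766061e-01, -3.13396096e+01,
       -6.41844794e-02,  3.94738815e-02,  8.84460837e-05]), 'position': array([0.22201683, 0.61039629, 0.22156141]), 'tool_rot': array([-0.94962658,  1.35563489,  0.9478983 ]), 'ft_force': array([-0.38135163,  0.71384368,  0.36824413]), 'torque': array([ 0.05382599, -0.0257954 , -0.03180961]), 'grip_width': 0.9969964829451079}
```

View pics/side0.png

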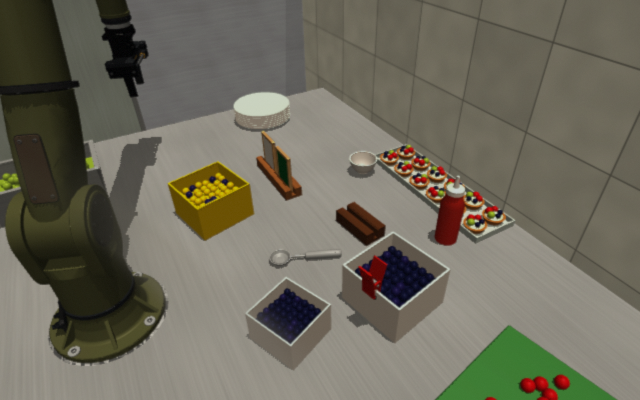

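View pics/top0.png

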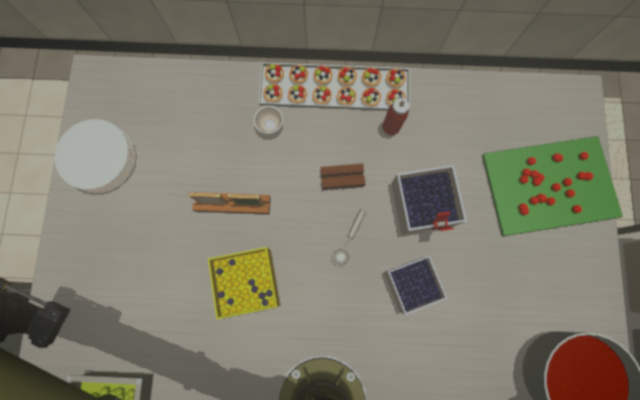

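The tub candidates in the top view are the yellow one at (243,283), the small blueberry one at (415,285) and the large blueberry one at (431,197). The large one is meant: it isn't yellow, it is the bigger of the rest, and it carries the red clip at (443,221). The green sign is the right-hand one in the rack, at (243,200), and the base is at (342,177). I'll confirm these with enlarged crops.

```bash
cat > h.py <<'E'
import numpy as np
from bench import ctrl, vision
from scipy.spatial.transform import Rotation as R
def cam(n):
    i=vision.camera_info(n); P=np.array(i["pose"]); return 200/np.tan(np.radians(i["fov_y"])/2),i["cx"],i["cy"],P
def proj(n,p):
    f,cx,cy,P=cam(n); q=(np.atleast_2d(p)-P[:3,3])@P[:3,:3]; return np.c_[cx+f*q[:,0]/q[:,2],cy+f*q[:,1]/q[:,2]]
def ray(n,uv,z):
    f,cx,cy,P=cam(n); uv=np.atleast_2d(uv); d=np.c_[(uv[:,0]-cx)/f,(uv[:,1]-cy)/f,np.ones(len(uv))]@P[:3,:3].T
    return P[:3,3]+d*((z-P[2,3])/d[:,2])[:,None]
E
python3 - <<'E'
import cv2,numpy as np
t=cv2.imread("pics/top0.png");s=cv2.imread("pics/side0.png")
def c(im,x,y,w,h,W,H): return cv2.resize(im[y:y+h,x:x+w],(W,H),interpolation=cv2.INTER_CUBIC)
# scale 4 each: 100x75 -> 400x300
a=c(t,180,160,100,75,400,300);b=c(t,310,140,100,75,400,300)
d=c(t,385,160,100,75,400,300);e=c(s,320,200,100,75,400,300) 
cv2.imwrite("pics/c1.png",np.vstack([np.hstack([a,b]),np.hstack([d,e])]))
E
```

```text
(no output)
```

View pics/c1.png

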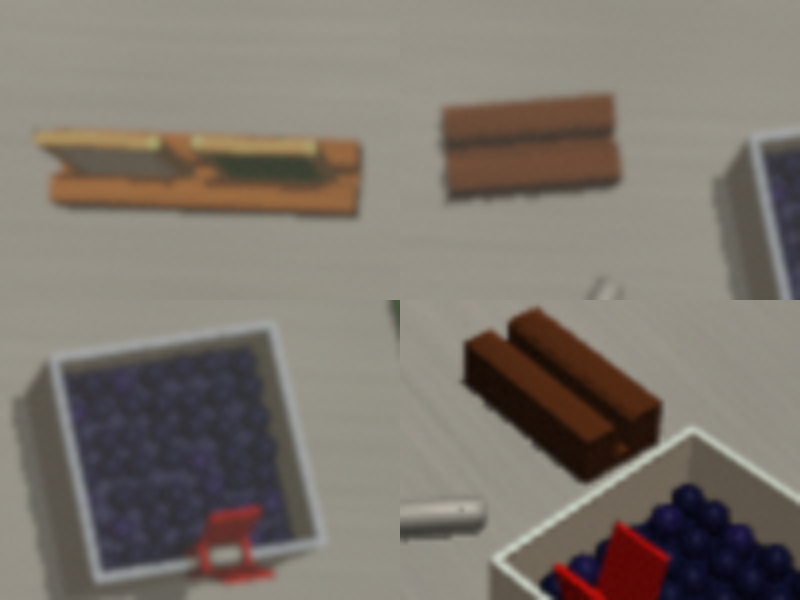

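The crops confirm it: the green sign is at the right end of the rack, the base is empty, and the red clip is on the near (-x) wall of the large blueberry tub. Next I fit poses from the corners.

```bash
cat >> h.py <<'E'
def fit(model,W):
    m=np.array(model,float);W=W[:,:2];a=m.mean(0);b=W.mean(0);H=(m-a).T@(W-b)
    th=np.arctan2(H[0,1]-H[1,0],H[0,0]+H[1,1]);Q=np.array([[np.cos(th),-np.sin(th)],[np.sin(th),np.cos(th)]])
    return b-Q@a,np.degrees(th),np.linalg.norm(m@Q.T+(b-Q@a)-W,axis=1)*1000
E
python3 - <<'E'
from h import *
np.set_printoptions(precision=4,suppress=True)
def px(c,o,off=(0,0)): return (np.array(c,float)-off+.5)/4-.5+o
B=ray("top",px([(443,105),(613,95),(620,183),(447,193)],(310,140),(400,0)),.035)
print("base",fit([(.03,.06),(.03,-.06),(-.03,-.06),(-.03,.06)],B))
K=ray("top",px([(360,141),(357,214),(51,203)],(180,160)),.03)
print("rack",fit([(.025,-.105),(-.025,-.105),(-.025,.105)],K))
S=ray("top",px([(192,137),(316,141),(319,155),(193,153)],(180,160)),.12)
print("sign",fit([(.0045,.04),(.0045,-.04),(-.0045,-.04),(-.0045,.04)],S))
T=ray("top",px([(50,358),(275,322),(326,541),(98,581)],(385,160),(0,300)),.1)
print("tub",fit([(.075,.075),(.075,-.075),(-.075,-.075),(-.075,.075)],T))
for X in (B,K,S,T): print(np.linalg.norm(np.diff(X,axis=0),axis=1))
C=px([(236,510),(247,575)],(385,160),(0,300)); print("clip handle tops",ray("top",C,.158))
# side checks: base top corners
Sd=ray("side",px([(463,343),(610,445),(661,403),(538,309)],(320,200),(400,300)),.035)
print("base side",fit([(-.03,.06),(-.03,-.06),(.03,-.06),(.03,.06)],Sd),np.linalg.norm(np.diff(Sd,axis=0),axis=1))
print("side tub corner L,far", ray("side",px([(497,559),(694,430)],(320,200),(400,300)),.1))
s=ctrl.get_state();print(R.from_rotvec(s["tool_rot"]).as_matrix())
# distortion test: TCP visible? 
print(proj("top",s["position"]),proj("side",s["position"]))
E
```

```text
base (array([ 0.592, -0.033]), np.float64(5.778307429502865), array([1.6126, 1.7068, 1.5024, 1.5625]))
rack (array([0.5033, 0.2692]), np.float64(0.5932022298207856), array([0.7714, 0.5792, 0.509 ]))
sign (array([0.5048, 0.2199]), np.float64(1.2220657719413237), array([0.8503, 1.4932, 0.8807, 1.1222]))
tub (array([ 0.5282, -0.2614]), np.float64(11.956727635857082), array([1.0438, 1.4977, 2.0407, 0.8166]))
[0.1186 0.063  0.1194]
[0.0509 0.2097]
[0.0789 0.0093 0.0799]
[0.1503 0.1467 0.1486]
clip handle tops [[ 0.479  -0.2752  0.158 ]
 [ 0.4396 -0.2811  0.158 ]]
base side (array([ 0.5957, -0.0339]), np.float64(9.90398254553884), array([4.1373, 7.1249, 5.6042, 0.7288])) [0.1296 0.0506 0.1177]
side tub corner L,far [[ 0.443  -0.2016  0.1   ]
 [ 0.585  -0.173   0.1   ]]
[[-0.0005 -0.9398  0.3417]
 [-0.0016  0.3417  0.9398]
 [-1.     -0.0001 -0.0017]]
[[ 45.6465 306.3836]] [[137.8403  89.5659]]
```

```bash
cat >> h.py <<'E'
def tool(az): # jaws open along world azimuth az (deg), pointing down
    a=np.radians(az);z=np.array([np.cos(a),np.sin(a),0]);x=np.array([0,0,-1.]);return np.c_[x,np.cross(z,x),z]
def go(p,az):
    s=ctrl.get_state();M=R.from_rotvec(s["tool_rot"]).as_matrix()
    print("t",round(s["time"],2),"pos",np.round(s["position"]*1000,1),"F",np.round(s["ft_force"],1),"T",np.round(s["torque"],2),"grip",round(s["grip_width"]*87,1))
    print("turn deg",np.round(np.degrees(R.from_matrix(M.T@tool(az)).as_rotvec()),1),"shift mm",np.round(M.T@(np.array(p)-s["position"])*1000,1),"az",np.round(np.degrees(np.arctan2(M[1,2],M[0,2])),2))
E
python3 -c "
from h import *
go([.5042,.2195,.2],.7)"
```

```text
t 0.1 pos [222.  610.4 221.6] F [-0.4  0.7  0.4] T [ 0.05 -0.03 -0.03] grip 86.7
turn deg [69.3 -0.1  0.1] shift mm [  22.1 -398.8 -270.9] az 70.02
```

Call:
servo_tool(commands=[[[10,0,0,3,-55,-35,60],[20,0,0,5,-110,-70,60],[30,0,0,8,-165,-108,60],[40,0,0,12,-220,-145,60],[50,0,0,15,-270,-185,60]]])

```text
time: 0.72
position: [0.4055, 0.3557, 0.2079]
tool_rot: [-0.27, 1.554, 0.269]
ft_force: [1.3, 0.2, 0.3]
grip_width: 0.695
```

```bash
python3 -c "
from h import *
go([.5042,.2195,.2],.7)"
```

```text
t 0.72 pos [405.5 355.7 207.9] F [1.3 0.2 0.3] T [-0.04 -0.02  0.07] grip 60.5
turn deg [19. -0.  0.] shift mm [   7.9 -161.5   47.1] az 19.67
```

Call:
servo_tool(commands=[[[10,0,0,3,-50,15,60],[19,0,0,5,-100,30,60],[19,0,0,8,-161,47,60],[19,0,0,8,-161,47,60]]])

```text
time: 1.23
position: [0.5066, 0.2161, 0.1999]
tool_rot: [-0.008, 1.57, 0.004]
ft_force: [-0.3, 0.9, 0.6]
grip_width: 0.688
```

Run:
```python
from h import *
import cv2
go([.5042,.2195,.066],.7)
a=vision.get_image("top");b=vision.get_image("side")
cv2.imwrite("pics/top1.png",a[...,::-1]);cv2.imwrite("pics/side1.png",b[...,::-1])
c=lambda im,x,y:cv2.resize(im[y:y+100,x:x+80,::-1],(400,500),interpolation=cv2.INTER_CUBIC)
cv2.imwrite("pics/c2.png",np.hstack([c(a,190,140),c(b,235,100)]))
```

```text
t 1.23 pos [506.6 216.1 199.9] F [-0.3  0.9  0.6] T [-0.02  0.03  0.06] grip 59.9
turn deg [-0.3  0.   0.2] shift mm [133.9   3.8  -2.4] az 0.43
```

View pics/c2.png

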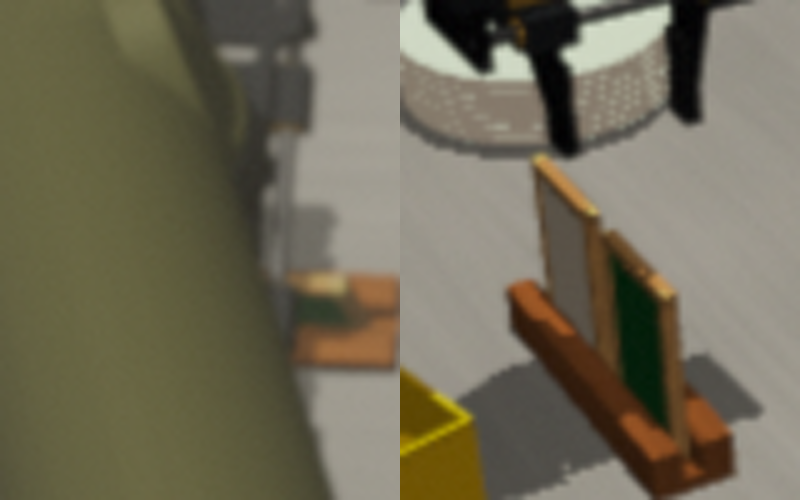

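Call:
servo_tool(commands=[[[0,0,0,50,4,-2,60],[0,0,0,65,4,-2,60],[0,0,0,65,4,-2,60]]])

```text
time: 1.7
position: [0.5005, 0.2271, 0.1345]
tool_rot: [-0.016, 1.573, 0.014]
ft_force: [0.2, -0.3, 0.2]
grip_width: 0.687
```

Run:
```python
from h import *
go([.5042,.2195,.066],.7)
print(ray("side",(np.array([(272,294),(208,235)])+.5)/5-.5+[235,100],.12))
print(proj("side",[[.5037,.1795,.12],[.5047,.2595,.12]]))
```

```text
t 1.7 pos [500.5 227.1 134.5] F [ 0.2 -0.3  0.2] T [-0.08  0.05  0.03] grip 59.8
turn deg [ 0.4 -0.1  0.1] shift mm [68.5 -7.6  3.7] az 1.12
[[0.50697311 0.1847549  0.12      ]
 [0.50281041 0.25851718 0.12      ]]
[[288.73545411 159.65088842]
 [276.67818083 146.26487386]]
```

Call:
servo_tool(commands=[[[0.0,0,0,0,0,0,60],[0,0,0,0,0,0,60]]])

```text
time: 1.95
position: [0.5027, 0.2271, 0.1369]
tool_rot: [-0.013, 1.568, 0.015]
ft_force: [-0.2, -0.1, -0.4]
grip_width: 0.688
```

Run:
```python
from h import *
go([.5045,.2205,.066],.7)
```

```text
t 1.95 pos [502.7 227.1 136.9] F [-0.2 -0.1 -0.4] T [-0.1   0.06 -0.02] grip 59.9
turn deg [ 0.3  0.1 -0.1] shift mm [70.9 -6.7  1.5] az 1.02
```

Call:
servo_tool(commands=[[[0,0,0,35,-6,1,60],[0,0,0,71,-6,1,60],[0,0,0,71,-6,1,60],[0,0,0,71,-6,1,60]]])

```text
time: 2.45
position: [0.504, 0.2211, 0.066]
tool_rot: [-0.013, 1.569, 0.015]
ft_force: [0.4, -0.3, 0.1]
grip_width: 0.696
```

Call:
servo_tool(commands=[[[0,0,0,0,0,0,30],[0,0,0,0,0,0,14],[0,0,0,0,0,0,14]]])

```text
time: 2.82
position: [0.5031, 0.2208, 0.065]
tool_rot: [-0.013, 1.57, 0.014]
ft_force: [0.1, 0.3, -0.5]
grip_width: 0.433
```

Run:
```python
from h import *
import cv2
go([.5045,.2205,.066],.7)
b=vision.get_image("side");go([.5045,.2205,.066],.7)
cv2.imwrite("pics/c3.png",cv2.resize(b[100:200,220:320,::-1],(600,600),interpolation=cv2.INTER_CUBIC))
```

```text
t 2.83 pos [503.1 220.8  65. ] F [ 0.1  0.3 -0.5] T [-0.09  0.07  0.02] grip 37.7
turn deg [ 0.3  0.1 -0. ] shift mm [-1.  -0.3  1.4] az 1.02
t 2.88 pos [503.  220.7  64.7] F [-0.  -0.5 -0.1] T [-0.08  0.11 -0.03] grip 33.5
turn deg [ 0.3  0.  -0. ] shift mm [-1.3 -0.2  1.5] az 1.02
```

View pics/c3.png

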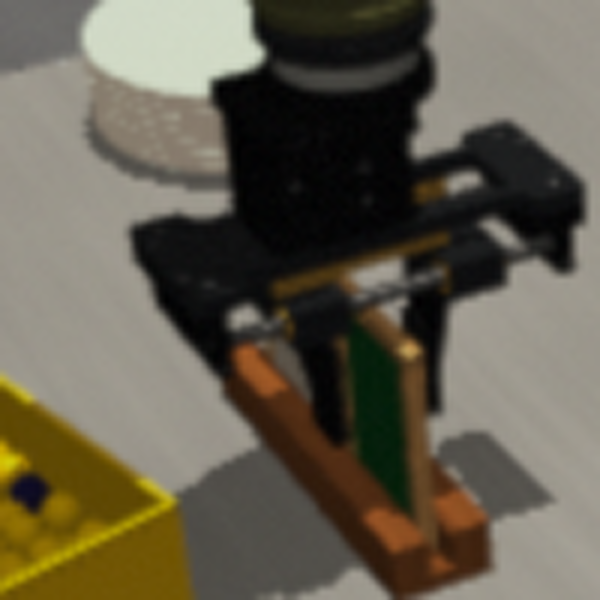

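The fingers straddle the green sign, with its top corner at about (410,350) in the crop and the fingers at about (325,400) and (425,360). Closing.

Call:
servo_tool(commands=[[[0,0,0,0,0,0,0],[0,0,0,0,0,0,0],[0,0,0,0,0,0,0],[0,0,0,0,0,0,0]]], newtons=25)

```text
time: 3.38
position: [0.5058, 0.2205, 0.0649]
tool_rot: [-0.012, 1.565, 0.014]
ft_force: [6.4, 1.7, -3.2]
grip_width: 0.097
```

Run:
```python
from h import *
go([.592,-.033,.2],5.8)
```

```text
t 3.38 pos [505.8 220.5  64.9] F [ 6.4  1.7 -3.2] T [ 0.03 -1.54 -0.19] grip 8.4
turn deg [-4.8  0.4 -0. ] shift mm [-134.9 -254.8   82.8] az 0.95
```

Call:
servo_tool(commands=[[[0,0,0,-6,0,1,0],[0,0,0,-25,0,2,0],[0,0,0,-60,0,2,0],[0,0,0,-105,0,2,0],[0,0,0,-105,0,2,0]]])

```text
time: 4.0
position: [0.5071, 0.2216, 0.1732]
tool_rot: [-0.011, 1.565, 0.017]
ft_force: [0.3, -0.6, -1.7]
grip_width: 0.102
```

Run:
```python
from h import *
import cv2
go([.592,-.033,.17],5.8)
b=vision.get_image("side")
cv2.imwrite("pics/c4.png",cv2.resize(b[60:200,210:350,::-1],(600,600),interpolation=cv2.INTER_CUBIC))
```

```text
t 4.0 pos [507.1 221.6 173.2] F [ 0.3 -0.6 -1.7] T [-0.1   0.05 -0.04] grip 8.8
turn deg [-4.8  0.4 -0.2] shift mm [   2.7 -256.1   80.4] az 1.01
```

View pics/c4.png

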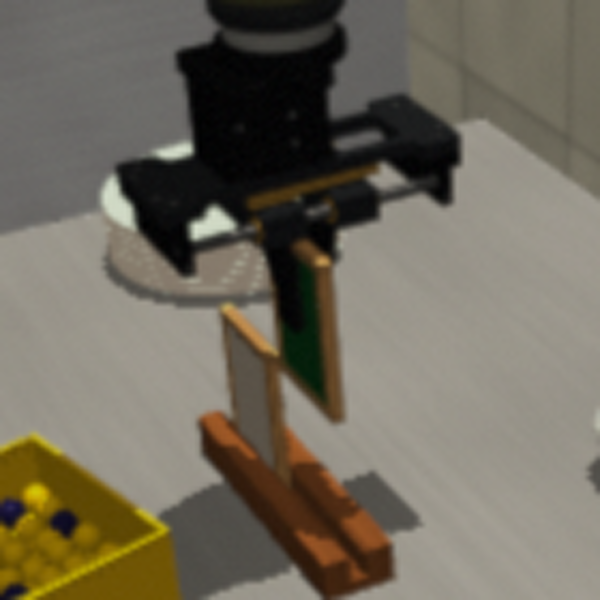

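Call:
servo_tool(commands=[[[-1,0,0,0,-50,16,0],[-2,0,0,0,-100,32,0],[-3,0,0,0,-150,48,0],[-4,0,0,0,-200,64,0],[-4.8,0.2,-0.1,0,-240,77,0]]])

```text
time: 4.68
position: [0.5852, -0.0206, 0.1676]
tool_rot: [-0.081, 1.576, 0.077]
ft_force: [0.3, 0.8, -1.1]
grip_width: 0.1
```

Call:
servo_tool(commands=[[[0,0,0,20,-16,4,0],[0,0,0,40,-16,4,0],[0,0,0,40,-16,4,0],[0,0,0,40,-16,4,0]]])

```text
time: 5.18
position: [0.5913, -0.032, 0.1291]
tool_rot: [-0.082, 1.573, 0.081]
ft_force: [0.3, 0.5, -1.1]
grip_width: 0.104
```

Run:
```python
from h import *
import cv2
go([.592,-.033,.1],5.8)
a=vision.get_image("top");b=vision.get_image("side");go([.592,-.033,.1],5.8)
c=lambda im,x,y:cv2.resize(im[y:y+100,x:x+80,::-1],(400,500),interpolation=cv2.INTER_CUBIC)
cv2.imwrite("pics/c5.png",np.hstack([c(a,300,120),c(b,325,150)]))
```

```text
t 5.17 pos [591.3 -32.  129.1] F [ 0.3  0.5 -1.1] T [-0.12  0.    0.01] grip 9.1
turn deg [ 0.1 -0.2  0.1] shift mm [29.1 -1.   0.7] az 5.94
t 5.28 pos [592.  -32.5 130. ] F [ 0.4  0.1 -0.5] T [-0.11  0.07  0.06] grip 9.0
turn deg [ 0.1 -0.1  0.1] shift mm [30.  -0.5  0. ] az 5.91
```

View pics/c5.png

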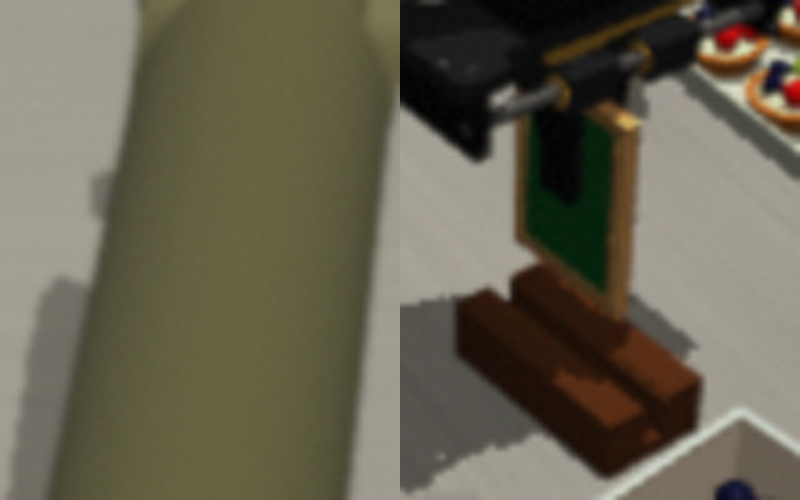

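Run:
```python
from h import *
np.set_printoptions(precision=1,suppress=True)
def T(p,az,L):
    a=np.radians(az);Q=np.array([[np.cos(a),-np.sin(a),0],[np.sin(a),np.cos(a),0],[0,0,1]]);return np.array(L)@Q.T+p
def crop(p): return (proj("side",p)-[325,150]+.5)*5-.5+[400,0]
base=T([.592,-.033,0],5.8,[(-.03,.06,.035),(-.03,-.06,.035),(.03,-.06,.035),(-.0085,.06,.035),(.0085,.06,.035),(-.0085,-.06,.035),(.0085,-.06,.035)])
print("base -x+y,-x-y,+x-y, groove +y(2), -y(2)\n",crop(base))
sg=T([.592,-.0325,.130-.055],5.9,[(-.0045,.04,0),(-.0045,-.04,0),(.0045,-.04,0),(-.0045,-.04,.11),(.0045,-.04,.11)])
print("sign low -x+y,-x-y,+x-y; top -x-y,+x-y\n",crop(sg))
```

```text
base -x+y,-x-y,+x-y, groove +y(2), -y(2)
 [[455.6 303.9]
 [605.2 432.7]
 [701.1 383.5]
 [489.3 288.4]
 [515.6 276.3]
 [640.1 414.8]
 [667.3 400.8]]
sign low -x+y,-x-y,+x-y; top -x-y,+x-y
 [[519.9 242.5]
 [623.1 325. ]
 [637.7 317.8]
 [634.5 133.5]
 [650.1 126.7]]
```

Call:
servo_tool(commands=[[[0,0,0,20,0,0,0],[0,0,0,34,0,0,0],[0,0,0,40,0,0,0],[0,0,0,46,0,0,0],[0,0,0,46,0,0,0]]])

```text
time: 5.9
position: [0.5911, -0.0336, 0.0878]
tool_rot: [-0.079, 1.574, 0.08]
ft_force: [-11.4, 1.2, 29.2]
grip_width: 0.108
```

Run:
```python
from h import *
import cv2
go([.592,-.033,.065],5.8)
b=vision.get_image("side");go([.592,-.033,.065],5.8)
cv2.imwrite("pics/c6.png",cv2.resize(b[160:250,325:415,::-1],(600,600),interpolation=cv2.INTER_CUBIC))
```

```text
t 5.9 pos [591.1 -33.6  87.8] F [-11.4   1.2  29.2] T [0.06 3.45 0.05] grip 9.4
turn deg [ 0.  -0.3 -0. ] shift mm [22.8  0.5  1.1] az 5.81
t 5.95 pos [591.  -33.6  87.8] F [-11.2   1.4  29.2] T [ 0.02  3.44 -0.01] grip 9.2
turn deg [ 0.  -0.3 -0. ] shift mm [22.8  0.5  1.1] az 5.81
```

View pics/c6.png

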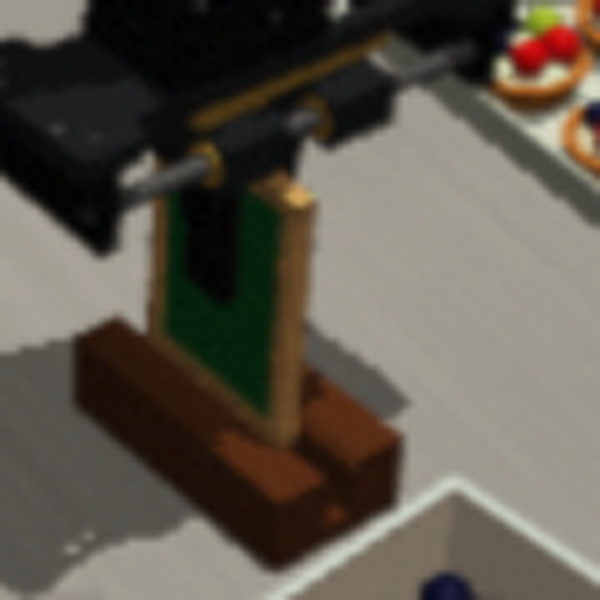

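The sign touched the chamfer: 29 N up and -11 N in x, so it sits too far to +x. It also looks about 5 mm too far to +y. I'll back up a little, shift, and retry gently.

Call:
servo_tool(commands=[[[0,0,0,-8,0,0,0],[0,0,0,-8,-5,-3,0],[0,0,0,-3,-5,-3,0],[0,0,0,1,-5,-3,0],[0,0,0,3,-5,-3,0]]])

```text
time: 6.58
position: [0.5899, -0.0404, 0.0861]
tool_rot: [-0.08, 1.571, 0.078]
ft_force: [-11.7, 0.2, 39.6]
grip_width: 0.106
```

Run:
```python
from h import *
go([.592,-.033,.065],5.8)
```

```text
t 6.58 pos [589.9 -40.4  86.1] F [-11.7   0.2  39.6] T [-0.32  3.64  0.02] grip 9.2
turn deg [-0.  -0.1  0. ] shift mm [21.1  7.2  2.9] az 5.76
```

Call:
servo_tool(commands=[[[0,0,0,-6,0,0,0],[0,0,0,-6,0,-3,0],[0,0,0,-3,0,-3,0],[0,0,0,0,0,-3,0],[0,0,0,2,0,-3,0]]])

```text
time: 7.2
position: [0.5869, -0.0398, 0.0839]
tool_rot: [-0.08, 1.571, 0.079]
ft_force: [-10.9, 0.9, 38.3]
grip_width: 0.099
```

Run:
```python
from h import *
go([.592,-.033,.065],5.8)
```

```text
t 7.2 pos [586.9 -39.8  83.9] F [-10.9   0.9  38.3] T [-0.11  3.39 -0.06] grip 8.6
turn deg [ 0.  -0.1  0. ] shift mm [18.9  6.2  5.8] az 5.8
```

Run:
```python
from h import *
import cv2
b=vision.get_image("side");go([.592,-.033,.065],5.8)
cv2.imwrite("pics/c7.png",cv2.resize(b[175:245,330:410,::-1],(800,700),interpolation=cv2.INTER_CUBIC)[:600])
```

```text
t 7.25 pos [586.8 -39.8  83.7] F [-11.5   0.6  37.1] T [-0.07  3.22 -0.  ] grip 8.8
turn deg [ 0.  -0.1  0. ] shift mm [18.7  6.3  5.9] az 5.8
```

View pics/c7.png

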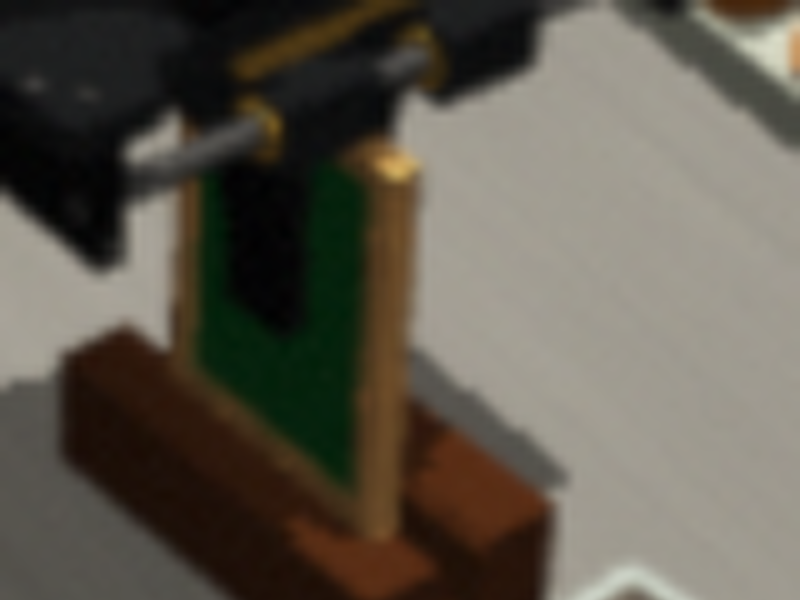

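Run:
```python
from h import *
from scipy.optimize import least_squares
np.set_printoptions(precision=2,suppress=True)
def T(p,az,L,tilt=0,pitch=0):
    return R.from_euler('ZYX',[az,tilt,pitch],degrees=True).apply(np.array(L))+p
def crop(p): return (proj("side",p)-[330,175]+.5)*10-.5
base=T([.592,-.033,0],5.8,[(-.03,.06,.035),(-.0085,.06,.035),(.03,-.06,.035),(.0085,-.06,.035),(-.0085,-.06,.035)])
print("base pred vs (62,355),(128,325),(552,505),(485,555),(437,575)\n",crop(base))
L=[(-.0045,.04,0),(-.0045,-.04,0),(.0045,-.04,0),(-.0045,-.04,.11),(.0045,-.04,.11)]
obs=np.array([(180,372),(360,530),(398,538),(375,178),(420,170)])
f=lambda v:(crop(T([v[0],v[1],v[2]],5.8,L,v[3],v[4]))-obs).ravel()
r=least_squares(f,[.587,-.04,.032,0,0],x_scale=[.001,.001,.001,.5,.5]);print("sign x y z tilt pitch",r.x*[1000,1000,1000,1,1],"res",r.fun)
g=lambda v:(crop(T([v[0],v[1],v[2]],5.8,L,0,0))-obs).ravel()
r=least_squares(g,[.587,-.04,.032],x_scale=.001);print("no tilt",r.x*1000,r.fun)
```

```text
base pred vs (62,355),(128,325),(552,505),(485,555),(437,575)
 [[ 61.73 358.35]
 [129.16 327.32]
 [552.63 517.57]
 [485.01 552.2 ]
 [430.67 580.03]]
sign x y z tilt pitch [598.7  -14.63  14.7   -0.11  -0.57] res [ -7.63   4.22   7.59   7.96  -2.45 -14.14   8.61   3.8   -6.66  -1.83]
no tilt [597.33 -15.89  16.64] [ -9.44   1.56   6.09   8.01  -3.89 -14.07  10.77   4.92  -4.43  -0.69]
```

Run:
```python
from h import *
from scipy.optimize import least_squares
np.set_printoptions(precision=2,suppress=True)
def crop(p): return (proj("side",p)-[330,175]+.5)*10-.5
L=[(-.0045,.04,0),(-.0045,-.04,0),(.0045,-.04,0),(-.0045,-.04,.11),(.0045,-.04,.11)]
obs=np.array([(180,372),(360,530),(398,538),(375,178),(420,170)])
for z in (.026,.031,.035):
  f=lambda v:(crop(R.from_euler('ZYX',[5.8,v[2],v[3]],degrees=True).apply(L)+[v[0],v[1],z])-obs).ravel()
  r=least_squares(f,[.587,-.04,0,0],x_scale=[.001,.001,.5,.5]);
  d=r.x[:2]-[.592,-.033];a=np.radians(5.8)
  print(z,"sign",r.x*[1000,1000,1,1],"in base frame",np.array([d@[np.cos(a),np.sin(a)],d@[-np.sin(a),np.cos(a)]])*1000,"rms",np.sqrt((r.fun**2).mean()))
# finger tip: pads' lower end vs predicted TCP
print("TCP crop",crop(np.array([[.587,-.0398,.0839]])))
```

```text
0.026 sign [591.23 -25.51  -0.76  -0.15] in base frame [-0.01  7.53] rms 7.483233961274767
0.031 sign [587.92 -30.32  -1.05   0.03] in base frame [-3.79  3.08] rms 7.636044523572433
0.035 sign [585.28 -34.17  -1.28   0.18] in base frame [-6.81 -0.49] rms 7.797399948859927
TCP crop [[305.64 302.81]]
```

Run:
```python
from h import *
import cv2
np.set_printoptions(precision=4,suppress=True)
t=cv2.imread("pics/top0.png").astype(float).sum(2);t=cv2.GaussianBlur(t,(0,0),.7)
def sub(g,i): 
    a,b,c=g[i-1:i+2];return i+.5*(a-c)/(a-2*b+c)
rows={"top":[], "bot":[], "groove":[]}
for u in range(324,361):
    c=t[:,u];g=np.gradient(c)
    i=158+np.argmin(g[158:172]);rows["top"].append((u,sub(-g,i)))
    j=181+np.argmax(g[181:194]);rows["bot"].append((u,sub(g,j)))
    k=170+np.argmin(c[170:182]);rows["groove"].append((u,sub(-c,k)))
for n,z in (("top",.035),("groove",.02),("bot",.035)):
    W=ray("top",rows[n],z);p=np.polyfit(W[:,1],W[:,0],1);res=W[:,0]-np.polyval(p,W[:,1]);ok=abs(res)<.0015;p=np.polyfit(W[ok,1],W[ok,0],1)
    print(n,"yaw",np.degrees(np.arctan(-p[0])),"x at y=-.033",np.polyval(p,-.033),"n",ok.sum())
cols=[[],[]]
for v in range(169,185):
    g=np.gradient(t[v]);i=315+np.argmin(g[315:328]);j=356+np.argmax(g[356:372]);cols[0].append((sub(-g,i),v));cols[1].append((sub(g,j),v))
for c in cols:
    W=ray("top",c,.035);p=np.polyfit(W[:,0],W[:,1],1);print("end y at x=.592",np.polyval(p,.592),"yaw",np.degrees(np.arctan(p[0])))
```

```text
top yaw 7.5493252404327915 x at y=-.033 0.6236127611999474 n 37
groove yaw 7.361850647726977 x at y=-.033 0.6003169091032284 n 37
bot yaw 7.057546564715659 x at y=-.033 0.5552447599904771 n 37
end y at x=.592 0.02870038687455659 yaw 5.582733922318103
end y at x=.592 -0.09287370694326207 yaw 9.169266671461687
```

The base's yaw is really about 7.3°, because my earlier corners included its front face. The centre is about (0.593, -0.032). I'll lift, realign and insert.

Run:
```python
from h import *
go([.5937,-.0351,.097],7.3)
```

```text
t 7.25 pos [586.8 -39.8  83.7] F [-11.5   0.6  37.1] T [-0.07  3.22 -0.  ] grip 8.8
turn deg [-1.5 -0.1  0. ] shift mm [-13.3   4.    7.3] az 5.8
```

Call:
servo_tool(commands=[[[0,0,0,-15,0,0,0],[-1.5,0,0,-15,5.4,6.3,0],[-1.5,0,0,-15,5.4,6.3,0],[-1.5,0,0,-15,5.4,6.3,0]]])

```text
time: 7.75
position: [0.5909, -0.0331, 0.0919]
tool_rot: [-0.102, 1.574, 0.099]
ft_force: [-0.1, 0.0, -0.7]
grip_width: 0.103
```

Run:
```python
from h import *
go([.5937,-.0351,.080],7.3)
```

```text
t 7.75 pos [590.9 -33.1  91.9] F [-0.1  0.  -0.7] T [-0.05  0.    0.04] grip 9.0
turn deg [ 0.  -0.3  0.1] shift mm [11.9 -2.3  2.6] az 7.34
```

Call:
servo_tool(commands=[[[0,0,0,0,-1.5,2.6,0],[0,0,0,4,-1.5,2.6,0],[0,0,0,8,-1.5,2.6,0],[0,0,0,12,-1.5,2.6,0]]])

```text
time: 8.25
position: [0.5946, -0.0344, 0.0811]
tool_rot: [-0.102, 1.571, 0.099]
ft_force: [1.1, 1.1, 4.4]
grip_width: 0.104
```

Run:
```python
from h import *
go([.5937,-.0351,.060],7.3)
```

```text
t 8.25 pos [594.6 -34.4  81.1] F [1.1 1.1 4.4] T [-0.03 -0.29  0.  ] grip 9.1
turn deg [ 0.  -0.2  0.1] shift mm [21.1 -0.5 -0.9] az 7.31
```

Call:
servo_tool(commands=[[[0,0,0,4,0,0.5,0],[0,0,0,8,0,0.5,0],[0,0,0,12,0,0.5,0]]])

```text
time: 8.62
position: [0.5951, -0.0343, 0.0691]
tool_rot: [-0.102, 1.571, 0.099]
ft_force: [0.8, 0.0, 0.4]
grip_width: 0.103
```

Run:
```python
from h import *
go([.5937,-.0351,.060],7.3)
```

```text
t 8.62 pos [595.1 -34.3  69.1] F [0.8 0.  0.4] T [-0.03 -0.23  0.1 ] grip 8.9
turn deg [ 0.  -0.2  0.1] shift mm [ 9.1 -0.6 -1.5] az 7.32
```

It's going in freely. Continuing until it reaches the floor.

Call:
servo_tool(commands=[[[0,0,0,4,0,0,0],[0,0,0,7,0,0,0],[0,0,0,10,0,0,0],[0,0,0,12,0,0,0]]])

```text
time: 9.12
position: [0.5952, -0.0344, 0.0588]
tool_rot: [-0.101, 1.572, 0.099]
ft_force: [-4.7, 1.0, 16.8]
grip_width: 0.099
```

Run:
```python
from h import *
go([.5937,-.0351,.055],7.3)
```

```text
t 9.12 pos [595.2 -34.4  58.8] F [-4.7  1.  16.8] T [0.16 1.16 0.05] grip 8.6
turn deg [ 0.  -0.2  0. ] shift mm [ 3.8 -0.5 -1.5] az 7.31
```

Call:
servo_tool(commands=[[[0,0,0,0,0,0,20],[0,0,0,0,0,0,35],[0,0,0,-2,0,0,35],[0,0,0,-40,0,0,40],[0,0,0,-100,0,0,60]]])

```text
time: 9.75
position: [0.5933, -0.0341, 0.1562]
tool_rot: [-0.102, 1.577, 0.099]
ft_force: [0.8, 0.6, 0.2]
grip_width: 0.501
```

Run:
```python
from h import *
go([.46,-.278,.24],10)
```

```text
t 9.75 pos [593.3 -34.1 156.2] F [0.8 0.6 0.2] T [-0.06 -0.01 -0.02] grip 43.6
turn deg [-2.7 -0.5  0.1] shift mm [ -82.  -225.1 -164. ] az 7.32
```

Call:
servo_tool(commands=[[[0,0,0,-60,0,0,75],[0,0,0,-82,-40,-30,75],[-1,0,0,-82,-90,-65,75],[-2,0,0,-82,-130,-105,75],[-2.7,-0.3,0,-82,-170,-150,75]]])

```text
time: 10.38
position: [0.4671, -0.2232, 0.2401]
tool_rot: [-0.139, 1.564, 0.136]
ft_force: [0.1, -0.4, 1.0]
grip_width: 0.855
```

Run:
```python
from h import *
import cv2
go([.46,-.278,.24],10)
a=vision.get_image("top");b=vision.get_image("side")
cv2.imwrite("pics/top8.png",a[...,::-1]);cv2.imwrite("pics/side8.png",b[...,::-1])
A=cv2.resize(a[140:215,300:375,::-1],(400,400),interpolation=cv2.INTER_CUBIC);B=cv2.resize(b[165:240,325:400,::-1],(400,400),interpolation=cv2.INTER_CUBIC)
t=cv2.imread("pics/top0.png");s=cv2.imread("pics/side0.png")
C=cv2.resize(t[205:242,425:475],(400,200*37*8//(25*8)//1 if 0 else 296),interpolation=cv2.INTER_CUBIC)[:200]
C=cv2.resize(t[207:232,420:470],(400,200),interpolation=cv2.INTER_CUBIC)
D=cv2.resize(s[245:310,335:400],(400,400),interpolation=cv2.INTER_CUBIC)
C=cv2.resize(t[205:235,425:465],(400,300),interpolation=cv2.INTER_CUBIC)
D=cv2.resize(s[250:304,340:412],(400,300),interpolation=cv2.INTER_CUBIC)
A=A[50:350];B=B[50:350]
cv2.imwrite("pics/c8.png",np.vstack([np.hstack([A,B]),np.hstack([C,D])]))
```

```text
t 10.38 pos [ 467.1 -223.2  240.1] F [ 0.1 -0.4  1. ] T [-0.14 -0.03 -0.02] grip 74.4
turn deg [0.  0.1 0.1] shift mm [  0.1 -52.7 -16.5] az 10.04
```

View pics/c8.png

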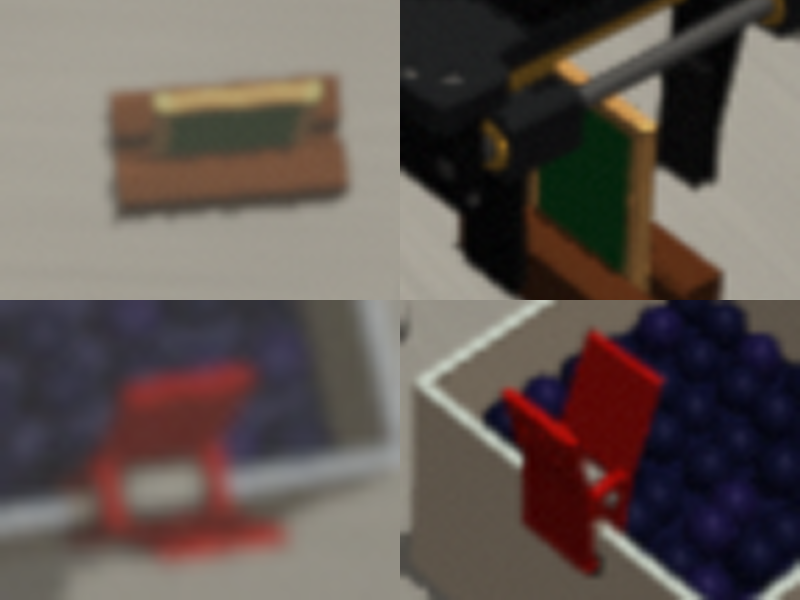

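Run:
```python
from h import *
import cv2
np.set_printoptions(precision=4,suppress=True)
px=lambda c,o,off,s:(np.array(c,float)-off+.5)/s-.5+o
W=ray("top",px([(153,100),(322,88)],(300,140),(0,-50),400/75),.12);print("sign top",W[:,:2],W.mean(0)[:2],np.linalg.norm(W[0]-W[1]))
W=ray("top",px([(110,95),(338,76)],(300,140),(0,-50),400/75),.035);print("base far edge",W[:,:2],W.mean(0)[:2],np.linalg.norm(W[0]-W[1]))
C=ray("top",px([(128,377),(255,368),(160,553),(282,537)],(425,205),(0,300),10),.158);print("clip top",C[:,:2],"mid",C.mean(0))
D=ray("side",px([(592,332),(662,382),(505,390),(575,440)],(340,250),(400,300),400/72),.158);print("clip side",D[:,:2],"mid",D.mean(0))
for X in (C,D): print("widths",np.linalg.norm(X[0]-X[1]),np.linalg.norm(X[2]-X[3]),"sep",np.linalg.norm(X[:2].mean(0)-X[2:].mean(0)),"yaw w",[np.degrees(np.arctan2(*( (X[i]-X[i+1])[:2]*[-1,1]))) for i in (0,2)],"yaw sep",np.degrees(np.arctan2(*(X[:2].mean(0)-X[2:].mean(0))[[1,0]])))
# tub rim -x wall edges in top0: 
t=cv2.imread("pics/top0.png").astype(float).sum(2)
```

```text
sign top [[ 0.589   0.0077]
 [ 0.5985 -0.0736]] [ 0.5937 -0.033 ] 0.08178490633782944
base far edge [[ 0.6146  0.0292]
 [ 0.63   -0.0893]] [ 0.6223 -0.0301] 0.11953848671200526
clip top [[ 0.478  -0.26  ]
 [ 0.4815 -0.2908]
 [ 0.4355 -0.2671]
 [ 0.4406 -0.2964]] mid [ 0.4589 -0.2785  0.158 ]
clip side [[ 0.474  -0.2574]
 [ 0.4807 -0.2877]
 [ 0.4346 -0.2652]
 [ 0.442  -0.2945]] mid [ 0.4578 -0.2762  0.158 ]
widths 0.030941641943865103 0.029760874159637418 sep 0.04222428956328865 yaw w [np.float64(6.576119451027729), np.float64(9.943180331032641)] yaw sep 8.621416658089275
widths 0.031009977401805593 0.030283086543976587 sep 0.039670725453458795 yaw w [np.float64(12.493489668798379), np.float64(14.234419012511957)] yaw sep 10.600021378259541
```

The sign is seated upright and within about 1 mm of the middle: its top centre is (0.594, -0.033) against a base centre of about (0.593, -0.033). The clip is at about (0.458, -0.277), yaw about 11.5°. Moving on to the clip.

Run:
```python
from h import *
go([.458,-.277,.121],11.5)
```

```text
t 10.47 pos [ 463.2 -228.8  240.7] F [ 0.3 -0.6  0.1] T [-0.05  0.02  0.01] grip 74.6
turn deg [-2.1  0.1  0.1] shift mm [119.8 -46.4 -13.1] az 9.35
```

Call:
servo_tool(commands=[[[-1.5,0.1,0.1,0,-51,-17,75],[-1.5,0.1,0.1,0,-51,-17,75],[-1.5,0.1,0.1,30,-51,-17,75],[-1.5,0.1,0.1,30,-51,-17,75],[-1.5,0.1,0.1,30,-51,-17,75]]])

```text
time: 11.1
position: [0.461, -0.2745, 0.2108]
tool_rot: [-0.158, 1.565, 0.159]
ft_force: [0.7, 0.2, 0.5]
grip_width: 0.861
```

Run:
```python
from h import *
go([.458,-.277,.121],11.5)
```

```text
t 11.1 pos [ 461.  -274.5  210.8] F [0.7 0.2 0.5] T [-0.07  0.05 -0.04] grip 74.9
turn deg [ 0.1  0.  -0. ] shift mm [89.8 -1.8 -3.5] az 11.56
```

Call:
servo_tool(commands=[[[0,0,0,30,-2,-3,75],[0,0,0,60,-2,-3,75],[0,0,0,80,-2,-3,75],[0,0,0,90,-2,-3,75],[0,0,0,90,-2,-3,75]]])

```text
time: 11.72
position: [0.4582, -0.2774, 0.1205]
tool_rot: [-0.158, 1.565, 0.158]
ft_force: [0.9, -0.0, 0.3]
grip_width: 0.861
```

Run:
```python
from h import *
import cv2
go([.458,-.277,.121],11.5)
b=vision.get_image("side")
cv2.imwrite("pics/c9.png",cv2.resize(b[210:310,330:430,::-1],(600,600),interpolation=cv2.INTER_CUBIC))
```

```text
t 11.72 pos [ 458.2 -277.4  120.5] F [ 0.9 -0.   0.3] T [-0.12  0.03  0.01] grip 74.9
turn deg [ 0. -0. -0.] shift mm [-0.5  0.5 -0.1] az 11.54
```

View pics/c9.png

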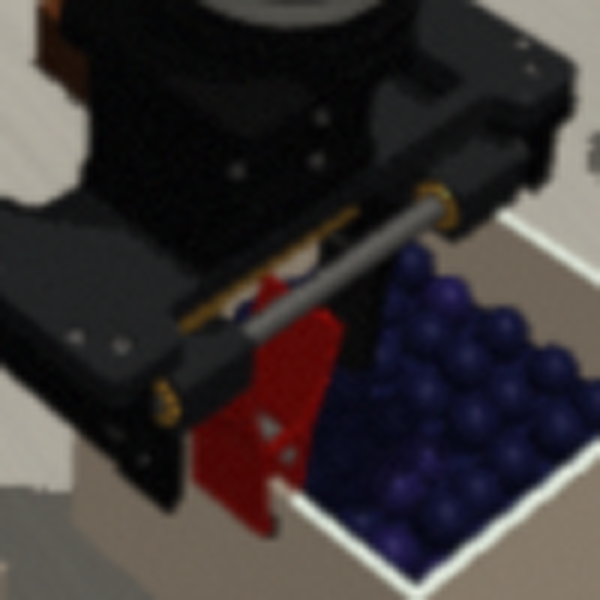

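The fingers (at about (150,460) and (365,310)) straddle both red handles. Closing.

Call:
servo_tool(commands=[[[0,0,0,0,0,0,45],[0,0,0,0,0,0,35],[0,0,0,0,0,0,25],[0,0,0,0,0,0,15],[0,0,0,0,0,0,10]]], newtons=25)

```text
time: 12.4
position: [0.4579, -0.2775, 0.1201]
tool_rot: [-0.157, 1.565, 0.158]
ft_force: [0.2, 0.3, 0.1]
grip_width: 0.381
```

Call:
servo_tool(commands=[[[0,0,0,0,0,0,10],[0,0,0,0,0,0,10],[0,0,0,0,0,0,10],[0,0,0,0,0,0,10]]])

```text
time: 12.9
position: [0.4579, -0.2776, 0.1201]
tool_rot: [-0.158, 1.565, 0.158]
ft_force: [-0.1, 0.6, -1.2]
grip_width: 0.22
```

Call:
servo_tool(commands=[[[0,0,0,-10,0,0,10],[0,0,0,-30,0,0,10],[0,0,0,-60,0,0,10],[0,0,0,-100,0,0,10],[0,0,0,-100,0,0,10]]])

```text
time: 13.52
position: [0.4599, -0.2789, 0.224]
tool_rot: [-0.159, 1.559, 0.156]
ft_force: [0.8, -0.7, -1.1]
grip_width: 0.225
```

Run:
```python
from h import *
import cv2
go([.5935,-.033,.22],7.3)
b=vision.get_image("side");cv2.imwrite("pics/side10.png",b[...,::-1])
hsv=cv2.cvtColor(b,cv2.COLOR_RGB2HSV);m=((hsv[...,0]<8)|(hsv[...,0]>172))&(hsv[...,1]>180)&(hsv[...,2]>60)
n,l,st,c=cv2.connectedComponentsWithStats(m.astype(np.uint8));print([(x.tolist(),y.round(1).tolist()) for x,y in zip(st[1:],c[1:]) if x[4]>15])
p=ctrl.get_state()["position"];print("pin px",proj("side",p-[0,0,.005]),"tips",proj("side",p-[0,0,.039]))
```

```text
t 13.53 pos [ 459.9 -278.9  224. ] F [ 0.8 -0.7 -1.1] T [-0.1   0.07 -0.06] grip 19.6
turn deg [4.2 0.4 0.2] shift mm [  4.4 214.3 180. ] az 11.51
[([407, 147, 6, 6, 26], [409.7, 149.8]), ([414, 158, 11, 7, 40], [419.4, 160.8]), ([438, 167, 7, 8, 35], [441.0, 170.3]), ([448, 179, 7, 3, 16], [451.1, 180.1]), ([431, 187, 7, 10, 45], [433.4, 191.8]), ([473, 192, 10, 9, 46], [477.5, 195.9]), ([435, 195, 30, 50, 1024], [449.0, 219.4]), ([485, 206, 13, 7, 52], [491.2, 208.8]), ([467, 215, 14, 5, 45], [474.3, 216.7]), ([363, 222, 25, 41, 459], [376.6, 243.5]), ([555, 375, 15, 14, 161], [561.6, 381.6]), ([521, 377, 37, 23, 480], [538.7, 387.6]), ([486, 397, 10, 3, 21], [490.4, 398.3])]
pin px [[375.49800812 241.47118946]] tips [[374.44444926 255.56562701]]
```

Call:
servo_tool(commands=[[[0.8,0,0,0,43,36,10],[1.6,0,0,0,86,72,10],[2.4,0,0,0,128,108,10],[3.2,0.2,0.1,0,171,144,10],[4.2,0.2,0.1,4,212,178,10]]])

```text
time: 14.2
position: [0.5903, -0.0324, 0.2152]
tool_rot: [-0.099, 1.574, 0.102]
ft_force: [0.2, -0.8, -0.9]
grip_width: 0.225
```

Call:
servo_tool(commands=[[[0,0,0,0,0,0,10],[0,0,0,0,0,0,10],[0,0,0,0,0,0,10]]])

```text
time: 14.58
position: [0.5893, -0.0363, 0.216]
tool_rot: [-0.097, 1.573, 0.099]
ft_force: [-0.1, -0.0, 0.4]
grip_width: 0.22
```

Run:
```python
from h import *
for i in range(3):
    go([.5937,-.033,.18],7.3); b=vision.get_image("side")
import cv2;cv2.imwrite("pics/side11.png",b[...,::-1])
```

```text
t 14.57 pos [589.3 -36.3 216. ] F [-0.1 -0.   0.4] T [-0.07  0.05  0.02] grip 19.1
turn deg [-0.1 -0.2 -0.1] shift mm [36.   2.7  4.9] az 7.15
t 14.62 pos [589.5 -36.2 216.2] F [-0.6 -1.3  0.1] T [-0.05  0.01  0.02] grip 19.3
turn deg [-0.1 -0.2 -0.1] shift mm [36.2  2.6  4.7] az 7.15
t 14.68 pos [589.6 -35.9 216.3] F [ 0.2 -0.3  0.5] T [-0.07  0.04 -0.02] grip 19.4
turn deg [-0.1 -0.2 -0.1] shift mm [36.3  2.3  4.6] az 7.17
```

Call:
servo_tool(commands=[[[0,0,0,10,2,5,10],[0,0,0,30,2,5,10],[0,0,0,44,2,5,10],[0,0,0,44,2,5,10],[0,0,0,44,2,5,10]]])

```text
time: 15.35
position: [0.5949, -0.0317, 0.1726]
tool_rot: [-0.099, 1.572, 0.101]
ft_force: [0.3, -0.5, -0.8]
grip_width: 0.221
```

Run:
```python
from h import *
import cv2
go([.5942,-.0335,.14],7.3); b=vision.get_image("side")
go([.5942,-.0335,.14],7.3)
cv2.imwrite("pics/c10.png",cv2.resize(b[155:230,335:410,::-1],(600,600),interpolation=cv2.INTER_CUBIC))
```

```text
t 15.35 pos [594.9 -31.7 172.6] F [ 0.3 -0.5 -0.8] T [-0.05  0.05 -0.04] grip 19.2
turn deg [ 0.  -0.2 -0.1] shift mm [32.6 -1.7 -0.8] az 7.31
t 15.4 pos [595.1 -31.7 172.9] F [-0.2  0.4  0.7] T [-0.07  0.08  0.  ] grip 19.5
turn deg [ 0.  -0.1 -0.1] shift mm [32.9 -1.7 -1. ] az 7.31
```

Call:
servo_tool(commands=[[[0,0,0,3,-1.5,-0.8,10],[0,0,0,10,-1.5,-0.8,10],[0,0,0,18,-1.5,-0.8,10],[0,0,0,18,-1.5,-0.8,10],[0,0,0,18,-1.5,-0.8,10]]])

```text
time: 16.02
position: [0.5939, -0.0332, 0.1541]
tool_rot: [-0.099, 1.572, 0.102]
ft_force: [0.9, 0.0, 0.3]
grip_width: 0.224
```

Call:
servo_tool(commands=[[[0,0,0,5,0,0,10],[0,0,0,10,0,0,10],[0,0,0,14,0,0,10],[0,0,0,14,0,0,10],[0,0,0,14,0,0,10]]])

```text
time: 16.65
position: [0.5939, -0.0332, 0.1403]
tool_rot: [-0.099, 1.572, 0.102]
ft_force: [-0.4, 0.3, -0.6]
grip_width: 0.221
```

Run:
```python
from h import *
import cv2
go([.5942,-.0335,.14],7.3); b=vision.get_image("side")
go([.5942,-.0335,.14],7.3)
B=b[165:235,335:405,::-1]
cv2.imwrite("pics/c11.png",cv2.resize(B,(600,600),interpolation=cv2.INTER_CUBIC))
```

```text
t 16.65 pos [593.9 -33.2 140.3] F [-0.4  0.3 -0.6] T [-0.09 -0.03  0.02] grip 19.2
turn deg [ 0.  -0.2 -0.1] shift mm [ 0.3 -0.3  0.2] az 7.31
t 16.7 pos [594.  -33.2 140.3] F [-0.3  1.  -0.1] T [-0.04  0.07  0.04] grip 19.3
turn deg [ 0.  -0.2 -0.1] shift mm [ 0.3 -0.3  0.2] az 7.32
```

View pics/c11.png

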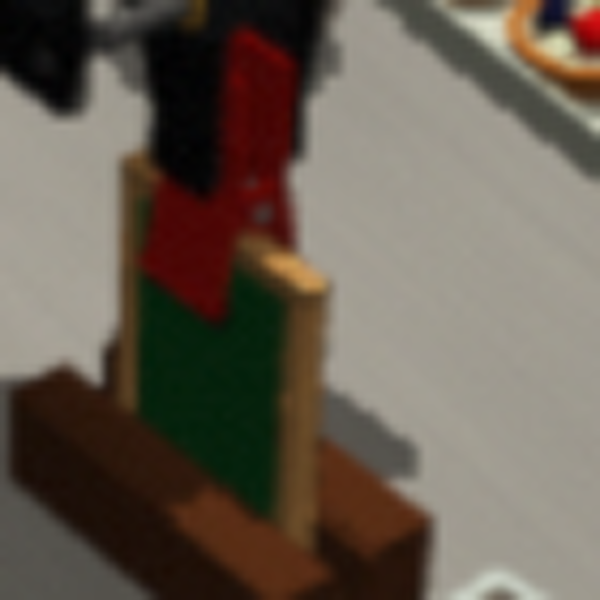

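Picture: both jaws straddle the top edge and the near jaw's tip hangs clear of the panel, from about (145,270) to (225,320). I'll check numerically that the clip is centred.

Run:
```python
from h import *
np.set_printoptions(precision=1,suppress=True)
Q=R.from_euler('Z',7.3,degrees=True)
c=lambda p:(proj("side",p)-[335,165]+.5)*600/70-.5
S=np.array([.594,-.033,0])
print("sign top ends (-x-y,+x-y,-x+y), low -x-y at lip\n",c(Q.apply([(-.0045,-.04,.12),(.0045,-.04,.12),(-.0045,.04,.12)])+S))
for dz in (.004,.005):
  print("jaw outer low corners +y,-y; inner",c(Q.apply([(-.014,.016,-.034-dz),(-.014,-.016,-.034-dz),(-.0115,-.016,-.034-dz)])+[.594,-.0332,.1403])[:])
```

```text
sign top ends (-x-y,+x-y,-x+y), low -x-y at lip
 [[315.1 297.5]
 [340.1 285. ]
 [127.3 161.5]]
jaw outer low corners +y,-y; inner [[154.3 264.4]
 [228.3 319.7]
 [235.2 316.3]]
jaw outer low corners +y,-y; inner [[154.2 267.2]
 [228.2 322.6]
 [235.1 319.2]]
```

```bash
python3 -c "
from h import *
from bench import close_job
go([.594,-.0332,.1403],7.3); print(close_job())"
```

```text
t 16.7 pos [594.  -33.2 140.3] F [-0.3  1.  -0.1] T [-0.04  0.07  0.04] grip 19.3
turn deg [ 0.  -0.2 -0.1] shift mm [ 0. -0.  0.] az 7.32
the job is handed in; nothing more can be done
None
```

I handed the job in at 16.7 s, with the green sign in the dark base and the red clip held squeezed open over the middle of its top edge.

- **Sign:** It is upright and down on the groove floor, and I stopped lowering when it pushed back with about 17 N. From above, its top centre is within about 1–3 mm of the base centre.
- **Clip:** The grip reads 19–20 mm, so the handles are at the stop under a 25 N grip. The sign's top edge is about 15–16 mm below the pin, so the tips reach roughly 18–19 mm past it. The wrist reads about 1 N or less, and the last picture shows the near jaw clear of the panel; the far jaw is hidden there. The clip is within about 2 mm of the sign's middle.
- **Failed tries:** My first three attempts to insert the sign stopped on the base, with up to about 40 N at the wrist, because I had misread the base's yaw as 5.8° instead of about 7.3°. The sign slid about 6 mm up in the grip, and the realigned attempt went in freely.
- **Disagreement:** The side camera puts the sign's ends about 2–3 mm further to +y than the top camera does. I left this uncorrected.

I did not move the arm near the white sign, bottle, ramekin or spoon. I did not check their positions again at the end.

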